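# Line up the spice jars by height

### The job

Stand the four spice jars upright on the four cork discs of the white board, one jar centred on each disc, in order of height: the tallest on the disc beside the red stop, then step by step down to the shortest on the disc farthest from it. They are glass, so set each one down without dropping it and never knock one over, and leave the onion where it is.

Things in the scene. Friction and masses are not known exactly. Their poses are not given: they have to be found in the camera images.
- pepper_jar: Upright round pepper jar, the tallest: 135 mm high, 44 mm diameter, black-brown contents, dark green lid (top 25 mm), pale label band; about 0.25 kg. Origin: centre of its underside, z axis up.
- paprika_jar: Upright round paprika jar, second tallest: 115 mm high, 48 mm diameter, red contents, black lid (top 20 mm), pale label band; about 0.24 kg. Origin: centre of its underside, z axis up.
- salt_shaker: Upright round salt shaker, third tallest: 95 mm high, 42 mm diameter, white, domed steel cap (top 22 mm, narrowing upward from half its height); about 0.18 kg. Origin: centre of its underside, z axis up.
- curry_jar: Upright round curry jar, the shortest: 75 mm high, 52 mm diameter, mustard-yellow contents, bright yellow lid (top 18 mm), pale label band; about 0.18 kg. Origin: centre of its underside, z axis up.
- onion: Brown onion standing on the worktop among the jars, 64 mm diameter, 60 mm high; to be left alone. Origin: centre of its underside, z axis up.
- red_stop: Fixed red block across one end of the white board (85 x 390 mm, 12 mm thick), 70 mm across the row, 18 mm along it, 26 mm high, top 38 mm above the worktop: it marks the tall end. In line with the discs: their centres are 58, 138, 218 and 298 mm from its centre. A grey block of the same size stands 58 mm past the last disc. Origin: centre of its underside.
- mark0: Fixed cork disc, 60 mm diameter, 3 mm thick, on the white board; one of four identical discs in a straight row, 80 mm apart centre to centre. The number in its name says nothing about its place in the row: tell it by position. A jar stands on its top face, 15 mm above the worktop. Origin: centre of its underside, 12 mm above the worktop.
- mark1: Fixed cork disc, 60 mm diameter, 3 mm thick, on the white board; one of four identical discs in a straight row, 80 mm apart centre to centre. The number in its name says nothing about its place in the row: tell it by position. A jar stands on its top face, 15 mm above the worktop. Origin: centre of its underside, 12 mm above the worktop.
- mark2: Fixed cork disc, 60 mm diameter, 3 mm thick, on the white board; one of four identical discs in a straight row, 80 mm apart centre to centre. The number in its name says nothing about its place in the row: tell it by position. A jar stands on its top face, 15 mm above the worktop. Origin: centre of its underside, 12 mm above the worktop.
- mark3: Fixed cork disc, 60 mm diameter, 3 mm thick, on the white board; one of four identical discs in a straight row, 80 mm apart centre to centre. The number in its name says nothing about its place in the row: tell it by position. A jar stands on its top face, 15 mm above the worktop. Origin: centre of its underside, 12 mm above the worktop.
Mind the look-alikes: they are no part of the job. What is shaped like the pepper_jar but purple or turquoise is not meant.

How it is judged:
By the outcome, as a careful person would: the job done as asked, in the order asked, and still so for the second after the job is handed in, with the robot touching nothing.
It also fails if it takes over 115 s, if anything falls off the work surface, if the arm or the gripper's body presses on something with over 40 N, if the wrist force passes 120 N, or if a joint passes its speed limit or range.

### The arm

A 6-joint arm with a two-finger parallel gripper is mounted at the origin on the work surface. World frame = base frame: x ahead of the robot, y to its left, z up, the work surface at z = 0. Lengths are in m, angles in rad, forces in N, time in s.
With the tool pointing down it reaches from about 0.375 to 0.925 m from the base axis. Payload 5.7 kg.
Tool frame: the origin (TCP) lies midway between the tips of the shut fingers; the grasp point (between the pads) lies bot.grip_depth behind it (bot.grip_depth is the distance from the TCP to the grasp point, in m); z points along the fingers, y is the line along which they close (so a half turn about z gives the same grasp; the last joint's range is limited). The gripper opens to 85 mm and grips with 20 to 120 N. Pads are 22 mm wide; open, the fingers measure 114 mm over their backs; the gripper's body (76 mm by 85 mm) begins 54 mm behind the grasp point. The pads swing forward as they close: fully open they stand 13 mm farther back than shut.
Start: joints at [-1.409, 0.359, 1.51, -0, 1.272, -0.115], TCP at [0.164, -0.577, 0.205] pointing down, gripper open.
Joint ranges: [-2.97, 2.97], [-1.01, 2.36], [0.21, 2.38], [-0.96, 4.11], [0.2, 2.71], [-2.98, 2.98]. Speed limits (rad/s): [2.39, 2.39, 3.14, 3.14, 3.14, 3.14].

### API

Orientations are given as a rotation vector (axis times angle).
In Python, from workcell import readout, eyes, bot, boxes_of, pinpoint gives the robot as it stands. The module is installed in compiled form; this text tells all that it offers.
- The arm moves only by the tool send_rows, never from a script. Its argument "motion" is a list of rows, each an object of numbers: "dx", "dy", "dz": the shift along the world's x, y, z in m; "wx", "wy", "wz": the turn, a rotation vector about the world's x, y, z in rad; "gripper": the finger opening in m, from 0 to 0.0854. In form: [{"dx": .., "dy": .., "dz": .., "wx": .., "wy": .., "wz": .., "gripper": ..}, ...]. A call has 1 to 8 rows; each row shifts and turns the commanded pose from where the row before left it; what a row does not reach is not made up. A row lasts 1/8 s, in which the tool goes at most 62.5 mm and 10.7 degrees, less where a joint would pass 70% of its speed; a pose out of reach is approached as far as the arm can. A call with a gripper value outside its range is refused whole. The fingers move at their own pace and stop on an object; "grip_force" is the grip in N (left out, the last holds). Time passes only in rows, so rows that do not move let the fingers close. It gives the time, the measured TCP pose, the force, the opening and the grip force at its end, in the units of the state.
- readout.state(): the state, without advancing time (a new reading comes with each control period).
- eyes.snapshot(name): name is "side" or "top" or "wrist"; returns a dict with "img" (400x640x3 uint8, blue, green, red), "vfov" (degrees; the focal length in pixels is half the picture's height over the tangent of half this angle, whatever the lens; pixels are square), "cx", "cy" (the principal point, pixels), "dist_coeffs" ([k1, k2, p1, p2, k3] as OpenCV has them; the pictures are not rectified), "xyz" and "orientation" of the camera in the world. Camera axes: x right, y down, z forward; pixel columns grow to the right and rows downward; lengths in m; the calibration is good to about 2 mm. A picture is of the moment at which its call begins. There is no depth.
- bot.close_job(): hands the job in; it is judged then, once.
Trained networks look in the newest picture that a camera, given by its name, has taken for a name from the list of things; names that differ only in an ending like _2 or _b are one class to them, and where a whole thing is asked for, a point or a joint stands for the part that bears it (a point fixed in the world has none). Each returns a list of dicts, best first, with "confidence" (0 to 1); they miss things now and then, are a little off and sometimes report something else, mostly with a low value. They report only what shows in the picture. A call takes as long as a camera call. They do not tell look-alikes from the thing itself.
- boxes_of(camera, thing): "at" ([x, y, z] in m, in world coordinates, good to about 4 mm: the middle of the surface that is visible of it).
- pinpoint(camera, thing): "at" ([x, y, z] in m, in world coordinates, good to about 4 mm: a listed point, or the origin of a listed thing).
The state is a dict: "t": time; "joints": joint angles; "dq": joint speeds; "joint_torque": joint torques, N m; "ee_pos": TCP position; "tcp_rot": TCP orientation; "ft_force": force on the tool from outside, world axes, zero at the start; "wrist_torque": the same for the moment, N m; "gripper_width": finger opening in m; "grip_force": force on a finger pad.
Only numpy, scipy, OpenCV 4.12 (cv2) and the standard library are available. Lean on these libraries where they do the work, as an engineer would, in place of code of your own. Each camera call takes 0.05 s, during which the arm holds its last target. There are 200 camera calls.

## Working session

There is one attempt and no reset: what is moved stays moved. The work goes in short steps, Python scripts to look and compute and a tool call to move; the robot and the scene stay as the last step left them, time stands still between calls to the robot, and variables do not carry over. Pictures are saved under pics/ and viewed, at most 14 in all, crops included, and the job is handed in when it is done.

Besides the shell and the picture viewer there is one more tool, called after "Call:" as a command line: name --argument value ..., lists and objects as JSON in quotes. send_rows: Moves the arm, as the interface text tells. Its arguments: {"type":"object","properties":{"motion":{"type":"array"},"grip_force":{"type":"number"}},"required":["motion"]}

```bash
mkdir -p pics; python3 - <<'E'
from workcell import readout, eyes, bot, boxes_of, pinpoint
import cv2, numpy as np
print(bot.grip_depth, readout.state())
ims=[]
for c in ("top","side"):
    s=eyes.snapshot(c); cv2.imwrite(f"pics/{c}0.png",s["img"])
    print(c,{k:v for k,v in s.items() if k!="img"})
    for n in ["pepper_jar","paprika_jar","salt_shaker","curry_jar","onion","red_stop","mark0"]:
        print(c,n,[(np.round(d["at"],3).tolist(),round(d["confidence"],2)) for d in pinpoint(c,n)])
E
```

```text
0.0187 {'t': 0.0, 'joints': array([-1.40911187e+00,  3.59527994e-01,  1.51142773e+00, -6.92570736e-06,
        1.27247490e+00, -1.15143406e-01]), 'dq': array([ 0.00102037,  0.00214879, -0.00176653, -0.00102667,  0.00059271,
        0.00072752]), 'joint_torque': array([ 4.04257749e-03, -5.27608502e+01, -2.78614372e+01,  3.61758111e-04,
        1.29565338e-02, -1.23344194e-05]), 'ee_pos': array([ 0.16383242, -0.57645517,  0.20424172]), 'tcp_rot': array([-3.10972651e+00, -4.33202715e-01,  7.75250070e-05]), 'ft_force': array([-0.72598117, -0.36038521,  0.48423273]), 'wrist_torque': array([-0.05649268,  0.01549557, -0.00010157]), 'grip_force': 0.0, 'gripper_width': 0.08513190887557406}
top {'vfov': 55.76521105683028, 'cx': 322.40959145370965, 'cy': 188.43967609965026, 'dist_coeffs': array([-0.02203123,  0.        ,  0.        ,  0.        ,  0.        ]), 'xyz': array([ 0.38659031, -0.01994941,  1.03974465]), 'orientation': array([-2.16361603,  2.10262938, -0.19962107])}
top pepper_jar [([0.523, -0.439, 0.001], 0.86), ([0.526, -0.254, 0.002], 0.78), ([0.538, -0.359, -0.002], 0.71), ([0.45
[... 450 characters left out ...]
s': array([0.03321491, 0.        , 0.        , 0.        , 0.        ]), 'xyz': array([-0.01304278,  0.7964199 ,  0.77023602]), 'orientation': array([-0.73752884,  2.46548247, -1.26231061])}
side pepper_jar [([0.538, -0.353, 0.005], 0.8), ([0.524, -0.44, 0.004], 0.77), ([0.527, -0.255, 0.002], 0.63), ([0.648, -0.099, 0.01], 0.58)]
side paprika_jar [([0.456, 0.112, -0.002], 0.83)]
side salt_shaker [([0.484, 0.356, -0.002], 0.66)]
side curry_jar [([0.465, -0.09, 0.002], 0.65)]
side onion [([0.457, 0.218, -0.002], 0.78)]
side red_stop [([0.66, 0.2, 0.009], 0.76)]
side mark0 [([0.66, 0.059, 0.016], 0.7), ([0.65, -0.017, 0.01], 0.68), ([0.656, 0.139, 0.012], 0.63), ([0.647, -0.101, 0.009], 0.53)]
```

View pics/top0.png

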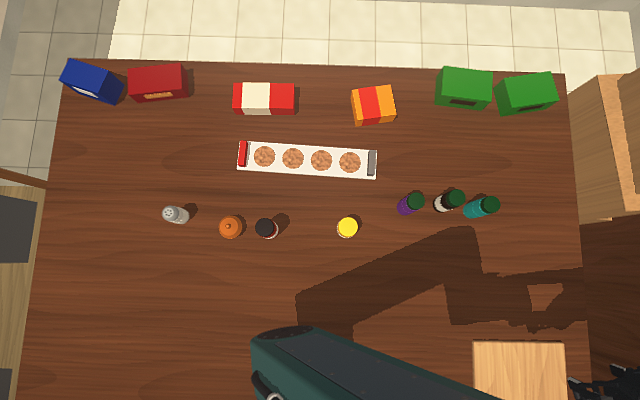

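View pics/side0.png

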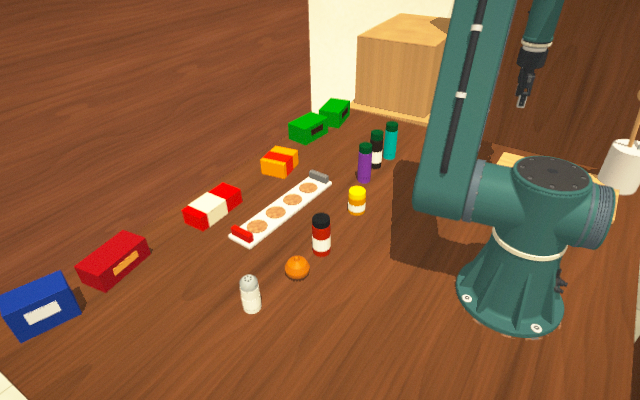

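The top view shows the red stop at (243,154), the discs at (264,156), (293,158), (321,160) and (349,162), and the grey block at (372,163). The real pepper jar, with the pale label, is the middle one of the three at (450,201), between purple at (410,203) and turquoise at (483,206). The side view agrees: salt (250,294), onion (297,267), paprika (321,235), curry (357,200).

```bash
cat > h.py <<'E'
from workcell import readout, eyes, bot, boxes_of, pinpoint
import cv2, numpy as np
def ray(s,uv,z):
    """world point where the pixel's ray meets height z"""
    f=200/np.tan(np.radians(s["vfov"])/2)
    K=np.array([[f,0,s["cx"]],[0,f,s["cy"]],[0,0,1.]])
    p=cv2.undistortPoints(np.array([[uv]],float),K,np.array(s["dist_coeffs"]))[0,0]
    d=cv2.Rodrigues(np.array(s["orientation"]))[0]@np.array([p[0],p[1],1])
    o=np.array(s["xyz"]); return o+d*(z-o[2])/d[2]
def proj(s,P):
    f=200/np.tan(np.radians(s["vfov"])/2)
    K=np.array([[f,0,s["cx"]],[0,f,s["cy"]],[0,0,1.]])
    R=cv2.Rodrigues(np.array(s["orientation"]))[0]; 
    return cv2.projectPoints(np.array([P],float),cv2.Rodrigues(R.T)[0],-R.T@np.array(s["xyz"]),K,np.array(s["dist_coeffs"]))[0][0,0]
def blob(s,mask,win,z):
    """centroid of the largest blob of mask in window (x0,y0,x1,y1), on height z"""
    m=np.zeros(mask.shape[:2],np.uint8); x0,y0,x1,y1=win; m[y0:y1,x0:x1]=mask[y0:y1,x0:x1]
    n,l,st,c=cv2.connectedComponentsWithStats(m)
    if n<2: return None
    k=1+np.argmax(st[1:,4]); return np.round(ray(s,c[k],z)[:2],4), np.round(c[k],1), int(st[k,4])
E
python3 - <<'E'
from h import *
acc={}
for c in ("top","side"):
    s=eyes.snapshot(c); hsv=cv2.cvtColor(s["img"],cv2.COLOR_BGR2HSV); H,S,V=cv2.split(hsv)
    for i,(x,y) in enumerate([(.655,.139),(.653,.059),(.650,-.021),(.648,-.101)]):
        u,v=proj(s,(x,y,.015)).astype(int); r=15
        m=((S>60)&(V>110)).astype(np.uint8)
        print(c,"disc",i,blob(s,m,(u-r,v-r,u+r,v+r),.015))
    u,v=proj(s,(.47,-.093,.075)).astype(int); print(c,"curry lid",blob(s,((H>22)&(H<36)&(S>150)&(V>150)).astype(np.uint8),(u-25,v-25,u+25,v+25),.070))
    u,v=proj(s,(.535,-.356,.135)).astype(int); print("pepper lid",blob(s,((H>45)&(H<85)&(S>120)).astype(np.uint8),(u-12,v-12,u+12,v+12),.132), u,v)
    for n in ["mark0"]+["pepper_jar","paprika_jar","salt_shaker","curry_jar","red_stop"]*2:
        print(c,n,[(np.round(d["at"],3).tolist(),round(d["confidence"],2)) for d in pinpoint(c,n)])
cv2.imwrite("pics/x.png",cv2.resize(s["img"][130:260,200:440],None,fx=3,fy=3))
E
```

```text
top disc 0 (array([0.6571, 0.1382]), array([264., 156.]), 357)
top disc 1 (array([0.6536, 0.0583]), array([292.5, 158. ]), 359)
top disc 2 (array([ 0.6501, -0.0214]), array([321. , 160.1]), 359)
top disc 3 (array([ 0.6469, -0.1012]), array([349.5, 162. ]), 362)
top curry lid (array([ 0.463 , -0.0942]), array([347.5, 226.4]), 280)
pepper lid (array([ 0.5365, -0.3546]), array([456.3, 197.4]), 221) 457 197
top mark0 [([0.651, -0.023, 0.017], 0.82), ([0.659, 0.137, 0.017], 0.69), ([0.462, 0.221, 0.0], 0.64), ([0.654, 0.059, 0.013], 0.62), ([0.649, -0.1, 0.014], 0.57)]
top pepper_jar [([0.529, -0.254, 0.006], 0.79), ([0.525, -0.441, -0.001], 0.55)]
top paprika_jar [([0.452, 0.112, -0.005], 0.71)]
top salt_shaker [([0.484, 0.356, -0.004], 0.86)]
top curry_jar [([0.466, -0.098, 0.003], 0.7)]
top red_stop [([0.661, 0.201, 0.007], 0.69)]
top pepper_jar [([0.529, -0.254, 0.006], 0.79), ([0.525, -0.441, -0.001], 0.55)]
top paprika_jar [([0.452, 0.112, -0.005], 0.71)]
top salt_shaker [([0.484, 0.356, -0.004], 0.86)]
top curry_jar [([0.466, -0.098, 0.003], 0.7)]
top red_stop [([0.661, 0.201, 0.00
[... 499 characters left out ...]
[0.652, -0.02, 0.01], 0.45)]
side pepper_jar [([0.524, -0.441, 0.005], 0.92), ([0.535, -0.355, 0.001], 0.83), ([0.523, -0.259, 0.001], 0.71)]
side paprika_jar [([0.453, 0.109, -0.002], 0.62)]
side salt_shaker [([0.484, 0.356, -0.001], 0.73), ([0.647, -0.1, 0.01], 0.48)]
side curry_jar [([0.461, -0.096, 0.002], 0.82)]
side red_stop [([0.659, 0.198, 0.006], 0.54)]
side pepper_jar [([0.524, -0.441, 0.005], 0.92), ([0.535, -0.355, 0.001], 0.83), ([0.523, -0.259, 0.001], 0.71)]
side paprika_jar [([0.453, 0.109, -0.002], 0.62)]
side salt_shaker [([0.484, 0.356, -0.001], 0.73), ([0.647, -0.1, 0.01], 0.48)]
side curry_jar [([0.461, -0.096, 0.002], 0.82)]
side red_stop [([0.659, 0.198, 0.006], 0.54)]
```

Call:
send_rows --motion '[{"dx":0.044,"dy":0.022,"dz":0,"wz":0.162,"gripper":0.085},{"dx":0.047,"dy":0.028,"dz":0,"wz":0.162},{"dx":0.047,"dy":0.028,"dz":0,"wz":0.162},{"dx":0.047,"dy":0.028,"dz":0,"wz":0.162},{"dx":0.047,"dy":0.028,"dz":0,"wz":0.162},{"dx":0.047,"dy":0.028,"dz":0,"wz":0.162},{"dx":0.047,"dy":0.028,"dz":0,"wz":0.162},{"dx":0.047,"dy":0.031,"dz":0,"wz":0.161}]' --grip_force 40

```text
invalid input at $.motion[0]: expected keys dx, dy, dz, wx, wy, wz, gripper
```

Call:
send_rows --motion '[{"dx":0.044,"dy":0.022,"dz":0,"wx":0,"wy":0,"wz":0.162,"gripper":0.085},{"dx":0.047,"dy":0.028,"dz":0,"wx":0,"wy":0,"wz":0.162,"gripper":0.085},{"dx":0.047,"dy":0.028,"dz":0,"wx":0,"wy":0,"wz":0.162,"gripper":0.085},{"dx":0.047,"dy":0.028,"dz":0,"wx":0,"wy":0,"wz":0.162,"gripper":0.085},{"dx":0.047,"dy":0.028,"dz":0,"wx":0,"wy":0,"wz":0.162,"gripper":0.085},{"dx":0.047,"dy":0.028,"dz":0,"wx":0,"wy":0,"wz":0.162,"gripper":0.085},{"dx":0.047,"dy":0.028,"dz":0,"wx":0,"wy":0,"wz":0.162,"gripper":0.085},{"dx":0.047,"dy":0.031,"dz":0,"wx":0,"wy":0,"wz":0.161,"gripper":0.085}]' --grip_force 40

```text
t: 3.0
ee_pos: [0.5385, -0.3553, 0.2052]
tcp_rot: [2.214, 2.228, -0.0]
ft_force: [0.5, -0.9, 0.6]
gripper_width: 0.0852
grip_force: 0.0
```

```bash
cat > st.py <<'E'
from h import *
def st():
    s=readout.state(); R=cv2.Rodrigues(np.array(s["tcp_rot"]))[0]
    print("t",round(s["t"],2),"tcp",np.round(s["ee_pos"],4),"yaw_y",round(np.degrees(np.arctan2(R[1,1],R[0,1])),1),"tilt",np.round(R[:2,2],3),"F",np.round(s["ft_force"],1),"w",round(s["gripper_width"],4),"gf",round(s["grip_force"],1))
st()
E
python3 - <<'E'
import st
from h import *
s=eyes.snapshot("wrist"); cv2.imwrite("pics/w1.png",s["img"])
print(pinpoint("wrist","pepper_jar")); print({k:v for k,v in s.items() if k!="img"})
E
```

```text
t 3.0 tcp [ 0.5385 -0.3553  0.2052] yaw_y 0.4 tilt [ 0. -0.] F [ 0.5 -0.9  0.6] w 0.0852 gf 0.0
[{'at': [0.5226, -0.436, 0.0045], 'confidence': 0.95}, {'at': [0.5295, -0.2544, -0.0012], 'confidence': 0.72}, {'at': [0.5356, -0.355, 0.0069], 'confidence': 0.64}]
{'vfov': 68.84476099105665, 'cx': 322.4551105720503, 'cy': 198.1794589874787, 'dist_coeffs': array([-0.00314808,  0.        ,  0.        ,  0.        ,  0.        ]), 'xyz': array([ 0.53914867, -0.28384456,  0.37329503]), 'orientation': array([2.85428441e+00, 8.40891911e-03, 1.31960461e-03])}
```

View pics/w1.png

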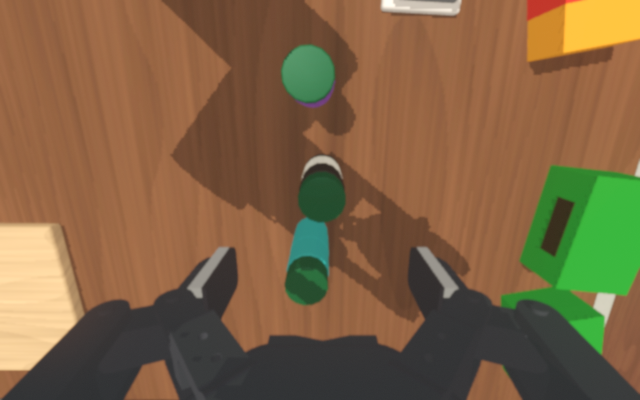

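The wrist view shows the pepper jar's dark lid at (322,195) centred in x between the fingers, with the purple jar at (308,75) and the turquoise one at (308,280) on either side.

```bash
python3 - <<'E'
from h import *
s=eyes.snapshot("wrist"); H,S,V=cv2.split(cv2.cvtColor(s["img"],cv2.COLOR_BGR2HSV))
m=((H>45)&(H<90)&(S>90)).astype(np.uint8)
print(blob(s,m,(285,150,360,225),.135), ray(s,(322,195),.135))
ys,xs=np.nonzero(m[150:225,285:360]); print(xs.min()+285,xs.max()+285,ys.min()+150,ys.max()+150)
E
```

```text
(array([ 0.5384, -0.3536]), array([317.4, 200.5]), 1877) [ 0.54230917 -0.34866813  0.135     ]
295 340 175 224
```

Call:
send_rows --motion '[{"dx":0.001,"dy":0.001,"dz":-0.03,"wx":0,"wy":0,"wz":0,"gripper":0.085},{"dx":0,"dy":0,"dz":-0.035,"wx":0,"wy":0,"wz":0,"gripper":0.085},{"dx":0,"dy":0,"dz":-0.035,"wx":0,"wy":0,"wz":0,"gripper":0.085},{"dx":0,"dy":0,"dz":-0.024,"wx":0,"wy":0,"wz":0,"gripper":0.085},{"dx":0,"dy":0,"dz":0,"wx":0,"wy":0,"wz":0,"gripper":0.06},{"dx":0,"dy":0,"dz":0,"wx":0,"wy":0,"wz":0,"gripper":0.05},{"dx":0,"dy":0,"dz":0,"wx":0,"wy":0,"wz":0,"gripper":0.035},{"dx":0,"dy":0,"dz":0,"wx":0,"wy":0,"wz":0,"gripper":0.035}]' --grip_force 40

```text
t: 4.15
ee_pos: [0.5386, -0.3562, 0.0828]
tcp_rot: [2.218, 2.221, -0.0]
ft_force: [-1.6, -1.0, 6.5]
gripper_width: 0.0411
grip_force: 41.0
```

```bash
python3 - <<'E'
import st
from h import *
s=eyes.snapshot("wrist"); cv2.imwrite("pics/w2.png",s["img"])
s=eyes.snapshot("top"); print([np.round(d["at"],3).tolist() for d in pinpoint("top","pepper_jar")])
E
```

```text
t 4.15 tcp [ 0.5386 -0.3562  0.0828] yaw_y 0.1 tilt [ 0.002 -0.002] F [-1.6 -1.   6.5] w 0.0411 gf 41.0
[[0.538, -0.354, -0.0], [0.529, -0.257, 0.005]]
```

View pics/w2.png

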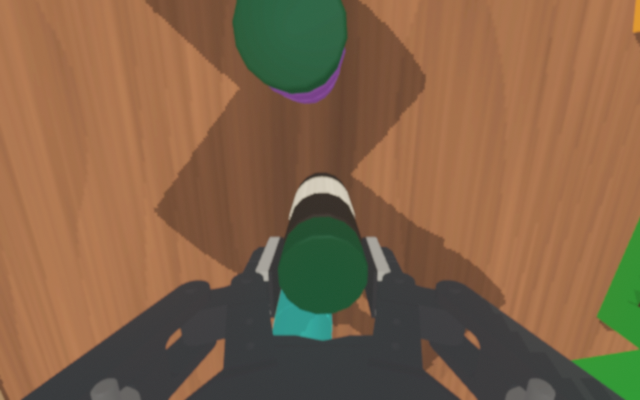

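The pepper jar's lid is at (322,268), held evenly between the pads at (268,258) and (377,258). I'll lift it and carry it over.

Call:
send_rows --motion '[{"dx":0,"dy":0,"dz":0.02,"wx":0,"wy":0,"wz":0,"gripper":0.035},{"dx":0,"dy":0,"dz":0.04,"wx":0,"wy":0,"wz":0,"gripper":0.035},{"dx":0,"dy":0,"dz":0.05,"wx":0,"wy":0,"wz":0,"gripper":0.035},{"dx":0,"dy":0,"dz":0.05,"wx":0,"wy":0,"wz":0,"gripper":0.035},{"dx":0.01,"dy":0.03,"dz":0.01,"wx":0,"wy":0,"wz":0,"gripper":0.035},{"dx":0.015,"dy":0.055,"dz":0,"wx":0,"wy":0,"wz":0,"gripper":0.035},{"dx":0.015,"dy":0.055,"dz":0,"wx":0,"wy":0,"wz":0,"gripper":0.035},{"dx":0.015,"dy":0.055,"dz":0,"wx":0,"wy":0,"wz":0,"gripper":0.035}]'

```text
t: 5.3
ee_pos: [0.5931, -0.1583, 0.2512]
tcp_rot: [2.221, 2.222, 0.0]
ft_force: [0.6, -0.1, -1.7]
gripper_width: 0.0407
grip_force: 41.1
```

Call:
send_rows --motion '[{"dx":0.015,"dy":0.055,"dz":0,"wx":0,"wy":0,"wz":0,"gripper":0.035},{"dx":0.015,"dy":0.055,"dz":0,"wx":0,"wy":0,"wz":0,"gripper":0.035},{"dx":0.01,"dy":0.055,"dz":0,"wx":0,"wy":0,"wz":0,"gripper":0.035},{"dx":0.01,"dy":0.055,"dz":0,"wx":0,"wy":0,"wz":0,"gripper":0.035},{"dx":0.01,"dy":0.05,"dz":0,"wx":0,"wy":0,"wz":0,"gripper":0.035},{"dx":0.003,"dy":0.022,"dz":-0.02,"wx":0,"wy":0,"wz":0,"gripper":0.035},{"dx":0,"dy":0.005,"dz":-0.05,"wx":0,"wy":0,"wz":0,"gripper":0.035},{"dx":0,"dy":0,"dz":-0.03,"wx":0,"wy":0,"wz":0,"gripper":0.035}]'

```text
t: 6.3
ee_pos: [0.6536, 0.1369, 0.1476]
tcp_rot: [-2.218, -2.222, 0.006]
ft_force: [-0.7, -0.8, -1.3]
gripper_width: 0.0409
grip_force: 41.1
```

```bash
python3 - <<'E'
import st
from h import *
s=eyes.snapshot("wrist"); cv2.imwrite("pics/w3.png",s["img"])
t=eyes.snapshot("top");s2=eyes.snapshot("side"); cv2.imwrite("pics/t3.png",cv2.resize(t["img"][100:240,200:440],None,fx=3,fy=3))
for c in("top","side","wrist"):print([np.round(d["at"],3).tolist() for d in pinpoint(c,"pepper_jar")])
E
```

```text
t 6.3 tcp [0.6536 0.1369 0.1476] yaw_y 0.1 tilt [-0.004 -0.001] F [-0.7 -0.8 -1.3] w 0.0409 gf 41.1
[[0.529, -0.253, 0.004], [0.645, 0.137, 0.059], [0.521, -0.44, 0.001]]
[[0.526, -0.256, 0.002], [0.645, 0.14, 0.066], [0.656, 0.06, 0.013], [0.651, -0.019, 0.008]]
[]
```

View pics/w3.png

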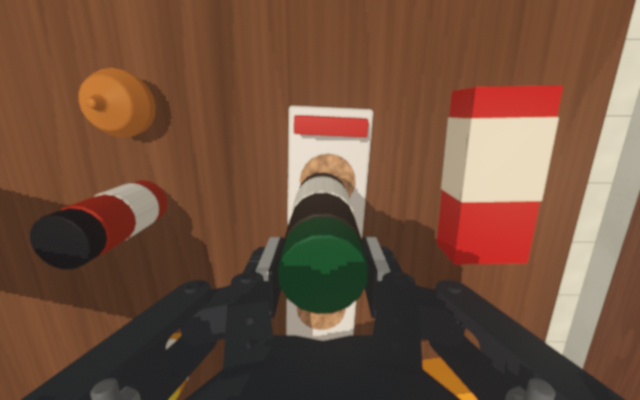

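The wrist view shows the jar held upright over the disc beside the red stop (stop at (331,126), lid at (322,268)). I'll settle, then check position.

Call:
send_rows --motion '[{"dx":0,"dy":0,"dz":0,"wx":0,"wy":0,"wz":0,"gripper":0.035},{"dx":0,"dy":0,"dz":0,"wx":0,"wy":0,"wz":0,"gripper":0.035}]'

```text
t: 6.85
ee_pos: [0.6566, 0.1368, 0.1523]
tcp_rot: [2.22, 2.221, 0.002]
ft_force: [-1.1, 0.3, -1.9]
gripper_width: 0.0408
grip_force: 41.1
```

```bash
python3 - <<'E'
import st
from h import *
s=eyes.snapshot("wrist"); t=eyes.snapshot("top");s2=eyes.snapshot("side"); cv2.imwrite("pics/s3.png",cv2.resize(s2["img"][100:280,180:400],None,fx=3,fy=3))
for c in("top","side","wrist"):print([np.round(d["at"],3).tolist() for d in pinpoint(c,"pepper_jar")])
for z in(.2,.15,.10,.065): print("expect at tcp axis",np.round(proj(s,(*readout.state()["ee_pos"][:2],z))))
E
```

```text
t 6.85 tcp [0.6566 0.1368 0.1523] yaw_y 0.0 tilt [0.002 0.   ] F [-1.1  0.3 -1.9] w 0.0408 gf 41.1
[[0.521, -0.444, -0.0], [0.527, -0.255, 0.004], [0.653, 0.137, 0.07]]
[[0.526, -0.257, 0.0], [0.522, -0.442, 0.001], [0.656, 0.14, 0.07]]
[[0.657, 0.138, 0.073]]
expect at tcp axis [319. 272.]
expect at tcp axis [320. 230.]
expect at tcp axis [320. 206.]
expect at tcp axis [320. 194.]
```

View pics/s3.png

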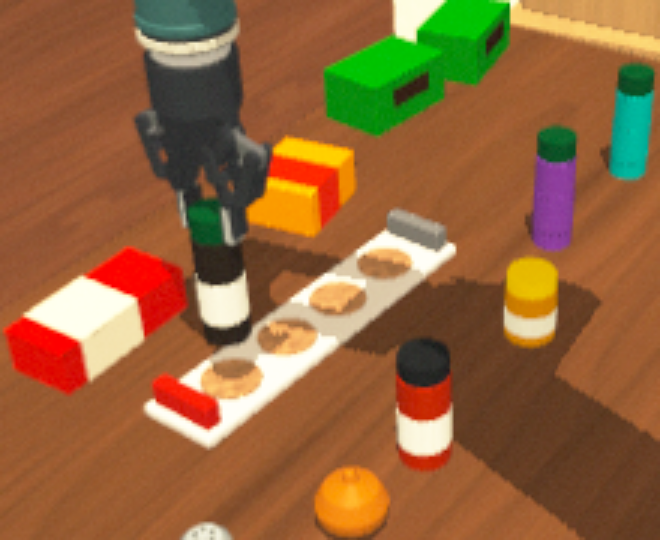

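The side view shows the pepper jar upright above the first disc (230,380 in the crop), with the purple and turquoise jars undisturbed. Lowering it now.

Call:
send_rows --motion '[{"dx":0.001,"dy":0,"dz":-0.025,"wx":0,"wy":0,"wz":0,"gripper":0.035},{"dx":0,"dy":0,"dz":-0.015,"wx":0,"wy":0,"wz":0,"gripper":0.035},{"dx":0,"dy":0,"dz":-0.008,"wx":0,"wy":0,"wz":0,"gripper":0.035},{"dx":0,"dy":0,"dz":-0.003,"wx":0,"wy":0,"wz":0,"gripper":0.035},{"dx":0,"dy":0,"dz":0,"wx":0,"wy":0,"wz":0,"gripper":0.035},{"dx":0,"dy":0,"dz":0,"wx":0,"wy":0,"wz":0,"gripper":0.035}]'

```text
t: 7.9
ee_pos: [0.6575, 0.1369, 0.1008]
tcp_rot: [2.22, 2.222, 0.001]
ft_force: [-0.4, -0.9, -2.4]
gripper_width: 0.0408
grip_force: 41.4
```

Call:
send_rows --motion '[{"dx":0,"dy":0,"dz":-0.001,"wx":0,"wy":0,"wz":0,"gripper":0.035},{"dx":0,"dy":0,"dz":-0.001,"wx":0,"wy":0,"wz":0,"gripper":0.035}]'

```text
t: 8.15
ee_pos: [0.6571, 0.1369, 0.0983]
tcp_rot: [2.22, 2.222, 0.0]
ft_force: [-0.1, -0.3, -2.7]
gripper_width: 0.0407
grip_force: 41.4
```

Call:
send_rows --motion '[{"dx":0,"dy":0,"dz":-0.001,"wx":0,"wy":0,"wz":0,"gripper":0.035},{"dx":0,"dy":0,"dz":0,"wx":0,"wy":0,"wz":0,"gripper":0.035}]'

```text
t: 8.4
ee_pos: [0.6571, 0.137, 0.0979]
tcp_rot: [2.22, 2.222, 0.001]
ft_force: [-2.2, 0.2, 3.5]
gripper_width: 0.0409
grip_force: 41.9
```

Call:
send_rows --motion '[{"dx":0,"dy":0,"dz":-0.001,"wx":0,"wy":0,"wz":0,"gripper":0.035},{"dx":0,"dy":0,"dz":0,"wx":0,"wy":0,"wz":0,"gripper":0.035}]'

```text
t: 8.65
ee_pos: [0.6572, 0.137, 0.0978]
tcp_rot: [2.22, 2.222, 0.001]
ft_force: [-3.0, -0.7, 10.0]
gripper_width: 0.041
grip_force: 42.7
```

Call:
send_rows --motion '[{"dx":0,"dy":0,"dz":0.001,"wx":0,"wy":0,"wz":0,"gripper":0.05},{"dx":0,"dy":0,"dz":0,"wx":0,"wy":0,"wz":0,"gripper":0.065},{"dx":0,"dy":0,"dz":0,"wx":0,"wy":0,"wz":0,"gripper":0.085},{"dx":0,"dy":0,"dz":0,"wx":0,"wy":0,"wz":0,"gripper":0.085},{"dx":0,"dy":0,"dz":0.02,"wx":0,"wy":0,"wz":0,"gripper":0.085},{"dx":0,"dy":0,"dz":0.04,"wx":0,"wy":0,"wz":0,"gripper":0.085},{"dx":0,"dy":0,"dz":0.05,"wx":0,"wy":0,"wz":0,"gripper":0.085},{"dx":0,"dy":0,"dz":0,"wx":0,"wy":0,"wz":0,"gripper":0.085}]'

```text
t: 9.65
ee_pos: [0.6604, 0.1372, 0.2121]
tcp_rot: [2.216, 2.218, 0.011]
ft_force: [-0.2, 0.3, 0.3]
gripper_width: 0.0851
grip_force: 0.0
```

```bash
python3 - <<'E'
import st
from h import *
t=eyes.snapshot("top");s2=eyes.snapshot("side"); s=eyes.snapshot("wrist")
for c in("top","side","wrist"):
    for n in ("pepper_jar","paprika_jar"): print(c,n,[np.round(d["at"],3).tolist() for d in pinpoint(c,n)])
E
```

```text
t 9.65 tcp [0.6604 0.1372 0.2121] yaw_y 0.1 tilt [0.009 0.001] F [-0.2  0.3  0.3] w 0.0851 gf 0.0
top pepper_jar [[0.519, -0.44, -0.001], [0.525, -0.256, 0.005], [0.657, 0.14, 0.015]]
top paprika_jar [[0.454, 0.112, -0.007]]
side pepper_jar [[0.659, 0.139, 0.017], [0.524, -0.442, -0.001], [0.526, -0.255, 0.0]]
side paprika_jar [[0.452, 0.111, -0.001], [0.655, 0.14, 0.018]]
wrist pepper_jar [[0.657, 0.138, 0.021]]
wrist paprika_jar [[0.455, 0.116, 0.004]]
```

Call:
send_rows --motion '[{"dx":-0.025,"dy":-0.003,"dz":0,"wx":0,"wy":0,"wz":0,"gripper":0.085},{"dx":-0.045,"dy":-0.006,"dz":0,"wx":0,"wy":0,"wz":0,"gripper":0.085},{"dx":-0.045,"dy":-0.006,"dz":0,"wx":0,"wy":0,"wz":0,"gripper":0.085},{"dx":-0.045,"dy":-0.006,"dz":-0.02,"wx":0,"wy":0,"wz":0,"gripper":0.085},{"dx":-0.032,"dy":-0.004,"dz":-0.02,"wx":0,"wy":0,"wz":0,"gripper":0.085},{"dx":-0.012,"dy":-0.001,"dz":0,"wx":0,"wy":0,"wz":0,"gripper":0.085},{"dx":0,"dy":0,"dz":0,"wx":0,"wy":0,"wz":0,"gripper":0.085},{"dx":0,"dy":0,"dz":0,"wx":0,"wy":0,"wz":0,"gripper":0.085}]'

```text
t: 11.1
ee_pos: [0.4556, 0.1111, 0.1681]
tcp_rot: [2.219, 2.221, 0.004]
ft_force: [0.5, -0.4, 0.3]
gripper_width: 0.0849
grip_force: 0.0
```

```bash
python3 - <<'E'
import st
from h import *
s=eyes.snapshot("wrist")
for n in ("paprika_jar","onion"): print(n,[np.round(d["at"],3).tolist() for d in pinpoint("wrist",n)])
V=s["img"].max(2); u,v=proj(s,(.454,.111,.115)).astype(int)
m=(V<60).astype(np.uint8); print(u,v,blob(s,m,(u-45,v-45,u+45,v+45),.113))
E
```

```text
t 11.1 tcp [0.4556 0.1111 0.1681] yaw_y 0.1 tilt [0.003 0.   ] F [ 0.5 -0.4  0.3] w 0.0849 gf 0.0
paprika_jar [[0.455, 0.117, 0.001]]
onion [[0.456, 0.22, 0.002]]
318 205 (array([0.4567, 0.1089]), array([322.3, 207.3]), 1457)
```

Call:
send_rows --motion '[{"dx":0,"dy":0.001,"dz":-0.03,"wx":0,"wy":0,"wz":0,"gripper":0.085},{"dx":0,"dy":0,"dz":-0.04,"wx":0,"wy":0,"wz":0,"gripper":0.085},{"dx":0,"dy":0,"dz":-0.03,"wx":0,"wy":0,"wz":0,"gripper":0.085},{"dx":0,"dy":0,"dz":-0.002,"wx":0,"wy":0,"wz":0,"gripper":0.085},{"dx":0,"dy":0,"dz":0,"wx":0,"wy":0,"wz":0,"gripper":0.065},{"dx":0,"dy":0,"dz":0,"wx":0,"wy":0,"wz":0,"gripper":0.05},{"dx":0,"dy":0,"dz":0,"wx":0,"wy":0,"wz":0,"gripper":0.04},{"dx":0,"dy":0,"dz":0,"wx":0,"wy":0,"wz":0,"gripper":0.038}]'

```text
t: 12.25
ee_pos: [0.4538, 0.112, 0.0666]
tcp_rot: [2.219, 2.222, 0.003]
ft_force: [-1.6, -0.6, 6.9]
gripper_width: 0.0446
grip_force: 42.8
```

Call:
send_rows --motion '[{"dx":0,"dy":0,"dz":0,"wx":0,"wy":0,"wz":0,"gripper":0.038},{"dx":0,"dy":0,"dz":0,"wx":0,"wy":0,"wz":0,"gripper":0.038}]'

```text
t: 12.5
ee_pos: [0.4538, 0.112, 0.0666]
tcp_rot: [2.219, 2.222, 0.003]
ft_force: [-2.4, -0.3, 6.9]
gripper_width: 0.0447
grip_force: 42.8
```

Call:
send_rows --motion '[{"dx":0,"dy":0,"dz":0.02,"wx":0,"wy":0,"wz":0,"gripper":0.038},{"dx":0,"dy":0,"dz":0.04,"wx":0,"wy":0,"wz":0,"gripper":0.038},{"dx":0.02,"dy":-0.01,"dz":0.01,"wx":0,"wy":0,"wz":0,"gripper":0.038},{"dx":0.04,"dy":-0.02,"dz":0,"wx":0,"wy":0,"wz":0,"gripper":0.038},{"dx":0.045,"dy":-0.02,"dz":0,"wx":0,"wy":0,"wz":0,"gripper":0.038},{"dx":0.045,"dy":-0.004,"dz":0,"wx":0,"wy":0,"wz":0,"gripper":0.038},{"dx":0.035,"dy":0,"dz":0,"wx":0,"wy":0,"wz":0,"gripper":0.038},{"dx":0.015,"dy":0,"dz":0,"wx":0,"wy":0,"wz":0,"gripper":0.038}]'

```text
t: 13.5
ee_pos: [0.655, 0.0576, 0.1357]
tcp_rot: [2.22, 2.221, 0.002]
ft_force: [-0.4, -0.5, -1.5]
gripper_width: 0.0444
grip_force: 44.3
```

Call:
send_rows --motion '[{"dx":0,"dy":0,"dz":-0.01,"wx":0,"wy":0,"wz":0,"gripper":0.038},{"dx":0,"dy":0,"dz":0,"wx":0,"wy":0,"wz":0,"gripper":0.038},{"dx":0,"dy":0,"dz":0,"wx":0,"wy":0,"wz":0,"gripper":0.038}]'

```text
t: 13.88
ee_pos: [0.6513, 0.0581, 0.1248]
tcp_rot: [-2.219, -2.222, 0.002]
ft_force: [0.2, 1.0, -1.9]
gripper_width: 0.0445
grip_force: 44.3
```

```bash
python3 - <<'E'
import st
from h import *
for c in ("wrist","top","side"):
    s=eyes.snapshot(c); print(c,[np.round(d["at"],3).tolist() for d in pinpoint(c,"paprika_jar")],[np.round(d["at"],3).tolist() for d in pinpoint(c,"pepper_jar")])
E
```

```text
t 13.88 tcp [0.6513 0.0581 0.1248] yaw_y 0.1 tilt [-0.002  0.   ] F [ 0.2  1.  -1.9] w 0.0445 gf 44.3
wrist [[0.653, 0.06, 0.061]] [[0.656, 0.14, 0.02], [0.656, 0.059, 0.01]]
top [] [[0.527, -0.256, 0.003], [0.655, 0.137, 0.017], [0.525, -0.441, 0.0]]
side [[0.654, 0.053, 0.058]] [[0.656, 0.141, 0.02], [0.527, -0.257, 0.003], [0.522, -0.441, 0.002]]
```

Call:
send_rows --motion '[{"dx":0,"dy":0,"dz":-0.018,"wx":0,"wy":0,"wz":0,"gripper":0.038},{"dx":0,"dy":0,"dz":-0.012,"wx":0,"wy":0,"wz":0,"gripper":0.038},{"dx":0,"dy":0,"dz":-0.008,"wx":0,"wy":0,"wz":0,"gripper":0.038},{"dx":0,"dy":0,"dz":-0.003,"wx":0,"wy":0,"wz":0,"gripper":0.038},{"dx":0,"dy":0,"dz":0,"wx":0,"wy":0,"wz":0,"gripper":0.038},{"dx":0,"dy":0,"dz":-0.001,"wx":0,"wy":0,"wz":0,"gripper":0.038},{"dx":0,"dy":0,"dz":-0.001,"wx":0,"wy":0,"wz":0,"gripper":0.038}]'

```text
t: 15.2
ee_pos: [0.6533, 0.0579, 0.0825]
tcp_rot: [2.22, 2.222, 0.001]
ft_force: [-0.2, -0.1, -1.8]
gripper_width: 0.0445
grip_force: 44.3
```

Call:
send_rows --motion '[{"dx":0,"dy":0,"dz":-0.001,"wx":0,"wy":0,"wz":0,"gripper":0.038},{"dx":0,"dy":0,"dz":0,"wx":0,"wy":0,"wz":0,"gripper":0.038}]'

```text
t: 15.45
ee_pos: [0.6532, 0.0579, 0.0818]
tcp_rot: [2.22, 2.222, 0.001]
ft_force: [-1.3, -0.1, 2.6]
gripper_width: 0.0445
grip_force: 45.0
```

Call:
send_rows --motion '[{"dx":0,"dy":0,"dz":0,"wx":0,"wy":0,"wz":0,"gripper":0.05},{"dx":0,"dy":0,"dz":0,"wx":0,"wy":0,"wz":0,"gripper":0.065},{"dx":0,"dy":0,"dz":0,"wx":0,"wy":0,"wz":0,"gripper":0.085},{"dx":0,"dy":0,"dz":0,"wx":0,"wy":0,"wz":0,"gripper":0.085},{"dx":0,"dy":0,"dz":0.02,"wx":0,"wy":0,"wz":0,"gripper":0.085},{"dx":0,"dy":0,"dz":0.04,"wx":0,"wy":0,"wz":0,"gripper":0.085},{"dx":0,"dy":0,"dz":0.04,"wx":0,"wy":0,"wz":0,"gripper":0.085},{"dx":-0.03,"dy":0.02,"dz":0.02,"wx":0,"wy":0,"wz":0,"gripper":0.085}]'

```text
t: 16.45
ee_pos: [0.6261, 0.077, 0.2038]
tcp_rot: [2.219, 2.217, 0.006]
ft_force: [-1.2, -0.5, -0.4]
gripper_width: 0.085
grip_force: 0.0
```

Call:
send_rows --motion '[{"dx":-0.04,"dy":0.035,"dz":0,"wx":0,"wy":0,"wz":0,"gripper":0.085},{"dx":-0.04,"dy":0.045,"dz":0,"wx":0,"wy":0,"wz":0,"gripper":0.085},{"dx":-0.03,"dy":0.05,"dz":0,"wx":0,"wy":0,"wz":0,"gripper":0.085},{"dx":-0.02,"dy":0.055,"dz":-0.01,"wx":0,"wy":0,"wz":0,"gripper":0.085},{"dx":-0.01,"dy":0.05,"dz":-0.02,"wx":0,"wy":0,"wz":0,"gripper":0.085},{"dx":0,"dy":0.042,"dz":-0.02,"wx":0,"wy":0,"wz":0,"gripper":0.085},{"dx":0,"dy":0,"dz":0,"wx":0,"wy":0,"wz":0,"gripper":0.085},{"dx":0,"dy":0,"dz":0,"wx":0,"wy":0,"wz":0,"gripper":0.085}]'

```text
t: 17.45
ee_pos: [0.4829, 0.3545, 0.151]
tcp_rot: [2.22, 2.223, -0.001]
ft_force: [0.0, 0.1, 0.2]
gripper_width: 0.0847
grip_force: 0.0
```

```bash
python3 - <<'E'
import st
from h import *
for c in ("wrist","top","side"):
    s=eyes.snapshot(c)
    if c=="wrist": cv2.imwrite("pics/w5.png",s["img"])
    for n in("salt_shaker","paprika_jar"): print(c,n,[np.round(d["at"],3).tolist() for d in pinpoint(c,n)])
E
```

```text
t 17.45 tcp [0.4829 0.3545 0.151 ] yaw_y 0.1 tilt [-0.    -0.001] F [0.  0.1 0.2] w 0.0847 gf 0.0
wrist salt_shaker [[0.484, 0.357, 0.002]]
wrist paprika_jar [[0.458, 0.216, 0.003]]
top salt_shaker [[0.485, 0.358, -0.002]]
top paprika_jar [[0.656, 0.057, 0.014]]
side salt_shaker [[0.488, 0.356, 0.0]]
side paprika_jar [[0.654, 0.057, 0.015]]
```

View pics/w5.png

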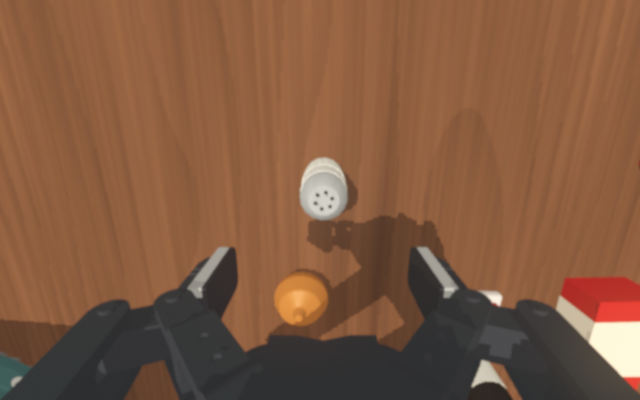

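The salt shaker is at (324,192), centred between the fingers, and the onion at (301,298) is well clear.

Call:
send_rows --motion '[{"dx":0.001,"dy":0.0015,"dz":-0.03,"wx":0,"wy":0,"wz":0,"gripper":0.085},{"dx":0,"dy":0,"dz":-0.04,"wx":0,"wy":0,"wz":0,"gripper":0.085},{"dx":0,"dy":0,"dz":-0.03,"wx":0,"wy":0,"wz":0,"gripper":0.085},{"dx":0,"dy":0,"dz":-0.016,"wx":0,"wy":0,"wz":0,"gripper":0.085},{"dx":0,"dy":0,"dz":0,"wx":0,"wy":0,"wz":0,"gripper":0.065},{"dx":0,"dy":0,"dz":0,"wx":0,"wy":0,"wz":0,"gripper":0.048},{"dx":0,"dy":0,"dz":0,"wx":0,"wy":0,"wz":0,"gripper":0.035},{"dx":0,"dy":0,"dz":0,"wx":0,"wy":0,"wz":0,"gripper":0.033}]'

```text
t: 18.9
ee_pos: [0.485, 0.3571, 0.0367]
tcp_rot: [2.22, 2.222, 0.004]
ft_force: [-1.5, -0.1, 6.4]
gripper_width: 0.0402
grip_force: 40.2
```

Call:
send_rows --motion '[{"dx":0,"dy":0,"dz":0,"wx":0,"wy":0,"wz":0,"gripper":0.033},{"dx":0,"dy":0,"dz":0,"wx":0,"wy":0,"wz":0,"gripper":0.033}]'

```text
t: 19.15
ee_pos: [0.4849, 0.3571, 0.0367]
tcp_rot: [2.22, 2.222, 0.004]
ft_force: [-1.0, -0.8, 6.8]
gripper_width: 0.0402
grip_force: 40.2
```

Call:
send_rows --motion '[{"dx":0,"dy":0,"dz":0.02,"wx":0,"wy":0,"wz":0,"gripper":0.033},{"dx":0,"dy":0,"dz":0.045,"wx":0,"wy":0,"wz":0,"gripper":0.033},{"dx":0,"dy":-0.01,"dz":0.05,"wx":0,"wy":0,"wz":0,"gripper":0.033},{"dx":0,"dy":-0.025,"dz":0.05,"wx":0,"wy":0,"wz":0,"gripper":0.033},{"dx":0.01,"dy":-0.045,"dz":0.015,"wx":0,"wy":0,"wz":0,"gripper":0.033},{"dx":0.015,"dy":-0.055,"dz":0,"wx":0,"wy":0,"wz":0,"gripper":0.033},{"dx":0.015,"dy":-0.055,"dz":0,"wx":0,"wy":0,"wz":0,"gripper":0.033},{"dx":0.02,"dy":-0.055,"dz":0,"wx":0,"wy":0,"wz":0,"gripper":0.033}]'

```text
t: 20.15
ee_pos: [0.5438, 0.1098, 0.2156]
tcp_rot: [2.22, 2.223, 0.001]
ft_force: [0.8, -0.2, -2.0]
gripper_width: 0.0401
grip_force: 41.0
```

Call:
send_rows --motion '[{"dx":0.03,"dy":-0.05,"dz":0,"wx":0,"wy":0,"wz":0,"gripper":0.033},{"dx":0.03,"dy":-0.045,"dz":0,"wx":0,"wy":0,"wz":0,"gripper":0.033},{"dx":0.03,"dy":-0.03,"dz":0,"wx":0,"wy":0,"wz":0,"gripper":0.033},{"dx":0.0145,"dy":-0.0087,"dz":0,"wx":0,"wy":0,"wz":0,"gripper":0.033},{"dx":0,"dy":0,"dz":-0.04,"wx":0,"wy":0,"wz":0,"gripper":0.033},{"dx":0,"dy":0,"dz":-0.05,"wx":0,"wy":0,"wz":0,"gripper":0.033},{"dx":0,"dy":0,"dz":-0.03,"wx":0,"wy":0,"wz":0,"gripper":0.033},{"dx":0,"dy":0,"dz":0,"wx":0,"wy":0,"wz":0,"gripper":0.033}]'

```text
t: 21.15
ee_pos: [0.6454, -0.0211, 0.0925]
tcp_rot: [-2.216, -2.219, 0.006]
ft_force: [-0.4, -0.3, -1.4]
gripper_width: 0.0402
grip_force: 41.0
```

Call:
send_rows --motion '[{"dx":0,"dy":0,"dz":0,"wx":0,"wy":0,"wz":0,"gripper":0.033}]'

```text
t: 21.28
ee_pos: [0.6494, -0.0219, 0.0965]
tcp_rot: [2.219, 2.222, 0.002]
ft_force: [0.2, -1.2, -1.5]
gripper_width: 0.0396
grip_force: 41.0
```

```bash
python3 - <<'E'
import st
from h import *
for c in ("wrist","top","side"):
    s=eyes.snapshot(c)
    for n in("salt_shaker","paprika_jar","mark0"): print(c,n,[np.round(d["at"],3).tolist() for d in pinpoint(c,n)])
E
```

```text
t 21.27 tcp [ 0.6494 -0.0219  0.0965] yaw_y 0.1 tilt [ 0.002 -0.   ] F [ 0.2 -1.2 -1.5] w 0.0396 gf 41.0
wrist salt_shaker [[0.466, -0.094, -0.004], [0.646, -0.022, 0.062]]
wrist paprika_jar [[0.655, 0.059, 0.019], [0.652, -0.021, 0.011]]
wrist mark0 [[0.655, -0.021, 0.009]]
top salt_shaker [[0.648, -0.022, 0.059]]
top paprika_jar [[0.656, 0.057, 0.011]]
top mark0 [[0.653, -0.099, 0.012], [0.657, 0.056, 0.013]]
side salt_shaker [[0.647, -0.02, 0.057]]
side paprika_jar [[0.653, 0.059, 0.014]]
side mark0 [[0.65, -0.021, 0.01], [0.649, -0.098, 0.009], [0.656, 0.139, 0.009], [0.657, 0.059, 0.012]]
```

Call:
send_rows --motion '[{"dx":0.001,"dy":0,"dz":-0.018,"wx":0,"wy":0,"wz":0,"gripper":0.033},{"dx":0,"dy":0,"dz":-0.012,"wx":0,"wy":0,"wz":0,"gripper":0.033},{"dx":0,"dy":0,"dz":-0.008,"wx":0,"wy":0,"wz":0,"gripper":0.033},{"dx":0,"dy":0,"dz":-0.003,"wx":0,"wy":0,"wz":0,"gripper":0.033},{"dx":0,"dy":0,"dz":0,"wx":0,"wy":0,"wz":0,"gripper":0.033},{"dx":0,"dy":0,"dz":-0.001,"wx":0,"wy":0,"wz":0,"gripper":0.033},{"dx":0,"dy":0,"dz":-0.001,"wx":0,"wy":0,"wz":0,"gripper":0.033}]'

```text
t: 22.75
ee_pos: [0.6498, -0.0224, 0.0525]
tcp_rot: [2.22, 2.222, 0.001]
ft_force: [-0.4, 0.1, -1.6]
gripper_width: 0.0399
grip_force: 41.1
```

Call:
send_rows --motion '[{"dx":0,"dy":0,"dz":-0.001,"wx":0,"wy":0,"wz":0,"gripper":0.033},{"dx":0,"dy":0,"dz":0,"wx":0,"wy":0,"wz":0,"gripper":0.033}]'

```text
t: 23.0
ee_pos: [0.6498, -0.0225, 0.0519]
tcp_rot: [2.22, 2.222, 0.001]
ft_force: [-1.5, 0.2, 4.0]
gripper_width: 0.04
grip_force: 41.6
```

Call:
send_rows --motion '[{"dx":0,"dy":0,"dz":0,"wx":0,"wy":0,"wz":0,"gripper":0.048},{"dx":0,"dy":0,"dz":0,"wx":0,"wy":0,"wz":0,"gripper":0.065},{"dx":0,"dy":0,"dz":0,"wx":0,"wy":0,"wz":0,"gripper":0.085},{"dx":0,"dy":0,"dz":0,"wx":0,"wy":0,"wz":0,"gripper":0.085},{"dx":0,"dy":0,"dz":0.02,"wx":0,"wy":0,"wz":0,"gripper":0.085},{"dx":0,"dy":0,"dz":0.04,"wx":0,"wy":0,"wz":0,"gripper":0.085},{"dx":0,"dy":0,"dz":0.04,"wx":0,"wy":0,"wz":0,"gripper":0.085},{"dx":-0.027,"dy":-0.012,"dz":0.01,"wx":0,"wy":0,"wz":0,"gripper":0.085}]'

```text
t: 24.0
ee_pos: [0.6261, -0.0344, 0.1645]
tcp_rot: [2.215, 2.22, 0.007]
ft_force: [0.0, 0.1, -0.1]
gripper_width: 0.0852
grip_force: 0.0
```

Call:
send_rows --motion '[{"dx":-0.045,"dy":-0.018,"dz":0,"wx":0,"wy":0,"wz":0,"gripper":0.085},{"dx":-0.045,"dy":-0.018,"dz":0,"wx":0,"wy":0,"wz":0,"gripper":0.085},{"dx":-0.045,"dy":-0.018,"dz":-0.01,"wx":0,"wy":0,"wz":0,"gripper":0.085},{"dx":-0.02,"dy":-0.008,"dz":-0.02,"wx":0,"wy":0,"wz":0,"gripper":0.085},{"dx":-0.005,"dy":0,"dz":0,"wx":0,"wy":0,"wz":0,"gripper":0.085},{"dx":0,"dy":0,"dz":0,"wx":0,"wy":0,"wz":0,"gripper":0.085},{"dx":0,"dy":0,"dz":0,"wx":0,"wy":0,"wz":0,"gripper":0.085}]'

```text
t: 24.88
ee_pos: [0.4644, -0.0965, 0.1319]
tcp_rot: [2.218, 2.222, 0.002]
ft_force: [1.2, -0.4, 0.1]
gripper_width: 0.0852
grip_force: 0.0
```

```bash
python3 - <<'E'
import st
from h import *
for c in ("wrist","top","side"):
    s=eyes.snapshot(c)
    for n in("curry_jar","salt_shaker"): print(c,n,[np.round(d["at"],3).tolist() for d in pinpoint(c,n)])
    if c!="side":
        H,S,V=cv2.split(cv2.cvtColor(s["img"],cv2.COLOR_BGR2HSV)); m=((H>25)&(H<36)&(S>150)&(V>190)).astype(np.uint8)
        u,v=proj(s,(.464,-.095,.075)).astype(int); print(blob(s,m,(u-60,v-60,u+60,v+60),.073))
E
```

```text
t 24.88 tcp [ 0.4644 -0.0965  0.1319] yaw_y 0.1 tilt [ 0.002 -0.001] F [ 1.2 -0.4  0.1] w 0.0852 gf 0.0
wrist curry_jar [[0.468, -0.094, -0.001]]
wrist salt_shaker [[0.65, -0.021, 0.013]]
(array([ 0.4676, -0.0768]), array([325. , 179.7]), 70)
top curry_jar [[0.468, -0.095, -0.001]]
top salt_shaker [[0.65, -0.022, 0.01]]
(array([ 0.4658, -0.0721]), array([339., 225.]), 1)
side curry_jar [[0.463, -0.092, -0.0]]
side salt_shaker [[0.65, -0.022, 0.012]]
```

Call:
send_rows --motion '[{"dx":0.002,"dy":0.001,"dz":-0.01,"wx":0,"wy":0,"wz":0,"gripper":0.085},{"dx":0,"dy":0,"dz":-0.035,"wx":0,"wy":0,"wz":0,"gripper":0.085},{"dx":0,"dy":0,"dz":-0.04,"wx":0,"wy":0,"wz":0,"gripper":0.085},{"dx":0,"dy":0,"dz":-0.022,"wx":0,"wy":0,"wz":0,"gripper":0.085},{"dx":0,"dy":0,"dz":0,"wx":0,"wy":0,"wz":0,"gripper":0.07},{"dx":0,"dy":0,"dz":0,"wx":0,"wy":0,"wz":0,"gripper":0.055},{"dx":0,"dy":0,"dz":0,"wx":0,"wy":0,"wz":0,"gripper":0.044},{"dx":0,"dy":0,"dz":0,"wx":0,"wy":0,"wz":0,"gripper":0.043}]'

```text
t: 26.32
ee_pos: [0.4652, -0.0956, 0.0251]
tcp_rot: [2.219, 2.221, 0.001]
ft_force: [-1.1, 0.5, 5.1]
gripper_width: 0.0489
grip_force: 42.0
```

Call:
send_rows --motion '[{"dx":0,"dy":0,"dz":0,"wx":0,"wy":0,"wz":0,"gripper":0.043},{"dx":0,"dy":0,"dz":0,"wx":0,"wy":0,"wz":0,"gripper":0.043}]'

```text
t: 26.58
ee_pos: [0.4651, -0.0956, 0.025]
tcp_rot: [2.219, 2.222, 0.001]
ft_force: [-1.4, -0.4, 6.6]
gripper_width: 0.0491
grip_force: 42.2
```

Call:
send_rows --motion '[{"dx":0,"dy":0,"dz":0.02,"wx":0,"wy":0,"wz":0,"gripper":0.043},{"dx":0,"dy":0,"dz":0.04,"wx":0,"wy":0,"wz":0,"gripper":0.043},{"dx":0.02,"dy":-0.0065,"dz":0.01,"wx":0,"wy":0,"wz":0,"gripper":0.043},{"dx":0.04,"dy":0,"dz":0,"wx":0,"wy":0,"wz":0,"gripper":0.043},{"dx":0.045,"dy":0,"dz":0,"wx":0,"wy":0,"wz":0,"gripper":0.043},{"dx":0.04,"dy":0,"dz":0,"wx":0,"wy":0,"wz":0,"gripper":0.043},{"dx":0.026,"dy":0,"dz":0,"wx":0,"wy":0,"wz":0,"gripper":0.043},{"dx":0.01,"dy":0,"dz":0,"wx":0,"wy":0,"wz":0,"gripper":0.043}]'

```text
t: 27.58
ee_pos: [0.6469, -0.1018, 0.094]
tcp_rot: [2.219, 2.222, 0.001]
ft_force: [0.6, 0.7, -2.0]
gripper_width: 0.049
grip_force: 42.0
```

Call:
send_rows --motion '[{"dx":0,"dy":0,"dz":-0.01,"wx":0,"wy":0,"wz":0,"gripper":0.043},{"dx":0,"dy":0,"dz":0,"wx":0,"wy":0,"wz":0,"gripper":0.043},{"dx":0,"dy":0,"dz":0,"wx":0,"wy":0,"wz":0,"gripper":0.043},{"dx":0,"dy":0,"dz":0,"wx":0,"wy":0,"wz":0,"gripper":0.043}]'

```text
t: 28.08
ee_pos: [0.645, -0.1019, 0.0843]
tcp_rot: [-2.221, -2.222, 0.0]
ft_force: [0.2, -0.6, -0.8]
gripper_width: 0.049
grip_force: 42.0
```

```bash
python3 - <<'E'
import st
from h import *
for c in ("wrist","top","side"):
    s=eyes.snapshot(c)
    for n in("curry_jar","salt_shaker","mark0"): print(c,n,[np.round(d["at"],3).tolist() for d in pinpoint(c,n)])
E
```

```text
t 28.07 tcp [ 0.645  -0.1019  0.0843] yaw_y 0.0 tilt [-0. -0.] F [ 0.2 -0.6 -0.8] w 0.049 gf 42.0
wrist curry_jar [[0.65, -0.099, 0.059]]
wrist salt_shaker [[0.648, -0.022, 0.015]]
wrist mark0 []
top curry_jar [[0.647, -0.103, 0.061]]
top salt_shaker []
top mark0 [[0.658, 0.14, 0.017], [0.652, 0.058, 0.012]]
side curry_jar [[0.644, -0.098, 0.059], [0.645, -0.1, 0.011]]
side salt_shaker []
side mark0 [[0.649, -0.099, 0.01], [0.648, -0.02, 0.011], [0.658, 0.061, 0.014], [0.655, 0.14, 0.01]]
```

Call:
send_rows --motion '[{"dx":0.0005,"dy":0,"dz":-0.018,"wx":0,"wy":0,"wz":0,"gripper":0.043},{"dx":0,"dy":0,"dz":-0.012,"wx":0,"wy":0,"wz":0,"gripper":0.043},{"dx":0,"dy":0,"dz":-0.009,"wx":0,"wy":0,"wz":0,"gripper":0.043},{"dx":0,"dy":0,"dz":-0.003,"wx":0,"wy":0,"wz":0,"gripper":0.043},{"dx":0,"dy":0,"dz":0,"wx":0,"wy":0,"wz":0,"gripper":0.043},{"dx":0,"dy":0,"dz":-0.001,"wx":0,"wy":0,"wz":0,"gripper":0.043},{"dx":0,"dy":0,"dz":-0.001,"wx":0,"wy":0,"wz":0,"gripper":0.043}]'

```text
t: 29.55
ee_pos: [0.6464, -0.102, 0.0405]
tcp_rot: [2.22, 2.222, 0.001]
ft_force: [0.3, -0.2, -1.6]
gripper_width: 0.0489
grip_force: 42.0
```

Call:
send_rows --motion '[{"dx":0,"dy":0,"dz":-0.001,"wx":0,"wy":0,"wz":0,"gripper":0.043},{"dx":0,"dy":0,"dz":0,"wx":0,"wy":0,"wz":0,"gripper":0.043}]'

```text
t: 29.8
ee_pos: [0.6463, -0.1019, 0.0401]
tcp_rot: [2.22, 2.222, 0.001]
ft_force: [-2.1, -0.3, 5.2]
gripper_width: 0.0492
grip_force: 42.5
```

Contact. I'll release, rise clear and check the result.

Call:
send_rows --motion '[{"dx":0,"dy":0,"dz":0,"wx":0,"wy":0,"wz":0,"gripper":0.056},{"dx":0,"dy":0,"dz":0,"wx":0,"wy":0,"wz":0,"gripper":0.07},{"dx":0,"dy":0,"dz":0,"wx":0,"wy":0,"wz":0,"gripper":0.085},{"dx":0,"dy":0,"dz":0,"wx":0,"wy":0,"wz":0,"gripper":0.085},{"dx":0,"dy":0,"dz":0.02,"wx":0,"wy":0,"wz":0,"gripper":0.085},{"dx":0,"dy":0,"dz":0.04,"wx":0,"wy":0,"wz":0,"gripper":0.085},{"dx":0,"dy":0,"dz":0.04,"wx":0,"wy":0,"wz":0,"gripper":0.085},{"dx":0,"dy":0,"dz":0.04,"wx":0,"wy":0,"wz":0,"gripper":0.085}]'

```text
t: 30.8
ee_pos: [0.6458, -0.1018, 0.1802]
tcp_rot: [-2.22, -2.222, 0.0]
ft_force: [0.7, 0.8, 0.9]
gripper_width: 0.0851
grip_force: 0.0
```

Call:
send_rows --motion '[{"dx":-0.03,"dy":0,"dz":0.03,"wx":0,"wy":0,"wz":0,"gripper":0.085},{"dx":-0.05,"dy":0,"dz":0.03,"wx":0,"wy":0,"wz":0,"gripper":0.085},{"dx":-0.05,"dy":-0.02,"dz":0,"wx":0,"wy":0,"wz":0,"gripper":0.085},{"dx":-0.03,"dy":-0.02,"dz":0,"wx":0,"wy":0,"wz":0,"gripper":0.085},{"dx":0,"dy":0,"dz":0,"wx":0,"wy":0,"wz":0,"gripper":0.085},{"dx":0,"dy":0,"dz":0,"wx":0,"wy":0,"wz":0,"gripper":0.085}]'

```text
t: 31.55
ee_pos: [0.4866, -0.1419, 0.2393]
tcp_rot: [2.22, 2.221, 0.001]
ft_force: [-0.1, 0.2, -0.1]
gripper_width: 0.0852
grip_force: 0.0
```

```bash
python3 - <<'E'
import st
from h import *
for c in ("top","side"):
    s=eyes.snapshot(c)
    if c=="side": cv2.imwrite("pics/s9.png",cv2.resize(s["img"][90:290,180:420],None,fx=3,fy=3))
    for n in("pepper_jar","paprika_jar","salt_shaker","curry_jar","onion"): print(c,n,[np.round(d["at"],3).tolist() for d in pinpoint(c,n)])
E
```

```text
t 31.55 tcp [ 0.4866 -0.1419  0.2393] yaw_y 0.0 tilt [0.001 0.   ] F [-0.1  0.2 -0.1] w 0.0852 gf 0.0
top pepper_jar [[0.657, 0.135, 0.014], [0.648, -0.103, 0.017]]
top paprika_jar [[0.654, 0.058, 0.011]]
top salt_shaker [[0.649, -0.022, 0.011]]
top curry_jar [[0.647, -0.102, 0.016], [0.651, -0.026, 0.014]]
top onion [[0.462, 0.219, -0.001]]
side pepper_jar [[0.524, -0.254, 0.001], [0.528, -0.438, 0.001], [0.656, 0.141, 0.022]]
side paprika_jar []
side salt_shaker [[0.648, -0.024, 0.013], [0.656, 0.062, 0.016]]
side curry_jar [[0.646, -0.099, 0.015], [0.647, -0.101, 0.009]]
side onion [[0.456, 0.218, -0.0]]
```

View pics/s9.png

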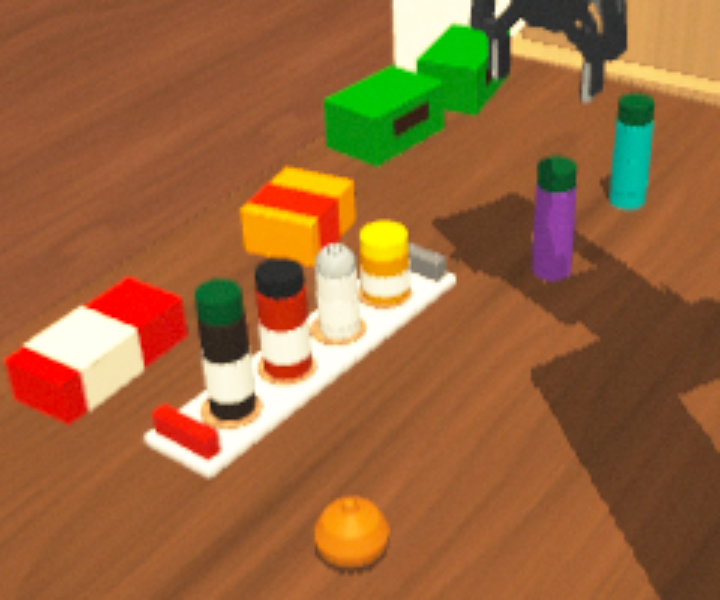

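All four jars stand upright and centred on their discs: pepper at (232,410) beside the red stop, then paprika (287,370), salt (338,327) and curry (386,295). The onion at (352,535) hasn't moved, and the gripper is clear. Handing in.

```bash
python3 -c "from workcell import bot; print(bot.close_job())"
```

```text
the job is handed in; nothing more can be done
None
```

The four jars stand upright and centred on their discs in height order from the red stop (pepper, paprika, salt, curry), the onion is where it was, and I handed the job in after about 32 s of robot time; no verdict came back.

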